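# Pump the taping clamp onto a take-out box and hold it

### The arm

A 6-joint arm with a two-finger parallel gripper is mounted at the origin on a cart in front of the work surface, level with it; the furniture and walls round the work are solid. World frame = base frame: x ahead of the robot, y to its left, z up, the work surface at z = 0. Lengths are in m, angles in rad, forces in N, time in s.
With the tool pointing down it reaches from about 0.325 to 0.9 m from the base axis. Payload 6.1 kg.
Tool frame: the origin (TCP) lies midway between the tips of the shut fingers; the grasp point (between the pads) lies 19 mm behind it; x points along the fingers, y is the direction in which the jaws open and shut, and the axes are right-handed (so a half turn about x gives the same grasp; the last joint's range is limited). The gripper opens to 85 mm and grips with 20 to 120 N. Pads are 22 mm wide; open, the fingers measure 114 mm over their backs; the gripper's body (76 mm by 85 mm) begins 54 mm behind the grasp point. The pads swing forward as they close: fully open they stand 13 mm farther back than shut.
Start: joints at [-1.362, 0.22, 1.526, -0, 1.395, -0.126], TCP at [0.205, -0.59, 0.231] pointing down, gripper open.
Joint ranges: [-2.98, 2.98], [-0.91, 2.08], [0.09, 2.57], [-1.24, 4.39], [0.2, 2.65], [-2.68, 2.68]. Speed limits (rad/s): [2.57, 2.57, 3.01, 3.14, 3.14, 3.14].

### API

Orientations are given as [roll, pitch, yaw] about the fixed x, y, z axes, in that order (R = Rz(yaw) Ry(pitch) Rx(roll)).
In Python, from plant import movep, move_l, set_joints, gripper_to, hold, inverse_kinematics, observe, get_image, get_calibration, Unreachable, job_done gives the robot as it stands. Calls block until the motion is done:
- movep(position, orientation): joint-space move of the TCP to a pose.
- move_l(position, feed=0.15, rotation=None, max_force=None): straight line of the TCP; rotation=None keeps the orientation; feed is the mean speed in m/s. With max_force (N) it stops when the force on the tool has changed by that much, and returns True; else False.
- set_joints(angles): joint-space move.
- gripper_to(opening, f_grip=None): finger opening in m; f_grip is the grip in N (None keeps the last); returns when the fingers have stopped.
- hold(seconds).
- inverse_kinematics(position, orientation): joint angles nearest the present ones, or None.
- observe(): the state.
- get_image(name): name is "side" or "top"; returns (picture, depth): 384x512x3 uint8, red, green, blue; 384x512 float32, m along the optical axis (not along the pixel's ray), 0 where there is no reading.
- get_calibration(name): a dict with "intrinsics" (3x3 intrinsics, pixels), "world_from_camera" (4x4, takes a point from camera to world coordinates). Camera axes: x right, y down, z forward; pixel columns grow to the right and rows downward; lengths in m; the calibration is good to about 2 mm. A picture is of the moment at which its call begins. get_calibration takes no time and is no camera call.
A pose or a line that the arm cannot do raises Unreachable and nothing moves.
- job_done(): hands the job in, once; it reports no verdict.
The state is a dict: "time_s": time; "q": joint angles; "joint_velocities": joint speeds; "joint_torque": joint torques, N m; "eef_pos": TCP position; "tcp_rot": TCP orientation; "ft_force": force on the tool from outside, world axes, zero at the start; "torque": the same for the moment, N m; "opening": finger opening in m.
Only numpy, scipy, OpenCV 4.12 (cv2) and the standard library are available. Lean on these libraries where they do the work, as an engineer would, in place of code of your own. Each camera call takes 0.05 s, during which the arm holds its last target.

### The job

The white take-out box in the counter clamp has to be held still while a colleague tapes it shut. Pump the clamp's lever back and forth until the sprung jaw pad has pushed the box against the fence and is pressed about half way in (the yellow rings reach the jaw), never pressing the pad all the way in, which crushes the box. Work the jaw and the box only through the lever, leave the things around alone, and finish with the gripper still holding the lever in that position: if it is let go, the pressure is lost.

Things in the scene. Friction and masses are not known exactly. Their poses are not given: they have to be found in the camera images.
- clamp: counter clamp screwed to the worktop: aluminium base plate 150 (x) x 425 (y) x 8 mm. Origin on the worktop under the middle of the clamp. Its y axis is the line of the clamp: fixed fence at the -y end (upright plate 120 mm wide, 70 mm high), grey ratchet housing 60 mm wide and 86 mm high from y = +60 to +180 mm, with the pump lever standing out of its top. The jaw travels toward -y.
- lever_hinge (a point): hinge of the pump lever, fixed at [0, 120, 50] mm in the clamp's frame; the hinge axis is the clamp's x axis, so the lever swings in the clamp's y-z plane.
- lever_grip (a point): grasp point of the black grip of the pump lever, 140 mm from the hinge; moves with the lever. The grip is 30 mm wide along the clamp's x (pinch it there, from above), 24 mm thick and 46 mm long along the lever; its top is 18 mm beyond this point, along the lever.
- lever (a joint): pump lever angle, rad, 0 to 0.65. At 0 the lever leans 0.325 rad from vertical toward +y of the clamp, at 0.65 it leans 0.325 rad toward -y (toward the jaw). It starts at 0 and a weak spring returns it there (about 1.5 N at the grip at rest, 3 N at the end of the stroke).
- jaw (a joint): travel of the jaw toward the fence, m, 0 to 0.08. Pushing the lever forward drives the jaw about 35 mm per rad through a ratchet with 5 mm teeth; on the way back the jaw stays. A full stroke (0.65 out, back to 0) gives 15 to 20 mm. A new stroke first takes up at most 6 mm (0.17 rad) of play. The jaw's own friction is 3 N: without the lever it holds no more than that.
- pad (a joint): how far the sprung pad is pressed into the jaw, m: 0 free, 0.012 bottomed (box crushed). Spring 1200 N/m. Yellow rings on its two guide rods reach the jaw block at 0.006.
- pad_face (a point): centre of the pad's rubber face (76 x 44 mm plate), 37 mm above the worktop; it touches the near side of the box.
- fence: fixed upright fence of the clamp, 120 mm wide, 70 mm high; origin on the worktop line at the foot of its rubber face (170 mm from the clamp's origin toward -y), which looks toward the pad.
- box_center (a point): centre of the closed white take-out box, 140 x 130 x 63 mm (130 mm along the clamp's y), standing loose on the base plate between fence and pad. It starts 3 to 12 mm short of the fence.
- tape: roll of beige tape lying flat, 98 mm across, 25 mm high, origin under its centre; bystander.
- dip_red: lidded red dip cup, 69 mm across, 34 mm high, origin under its centre; bystander.
Mind the look-alikes: they are no part of the job. Leave any turquoise look-alike of the part that bears box_center alone.

How it is judged:
On the way:
1. the pad, driven by the lever, reaches the box (contact force between pad and box above 0.3 N).
At the end, for the whole second after the job is handed in: the gripper's fingers hold the lever forward of its rest; the pad is pressed in by 3.5 to 9.5 mm and bears on the box with over 3 N; the box is at rest, square to the clamp and pressed against the fence with over 1 N (value of joint pad between 0.0035 and 0.0095 m and contact force between pad and box above 3 N and contact force between fence and box above 1 N and angle between the y axis of box_center and the y axis of clamp, either way round below 0.08 rad and contact force between the fingers and lever above 0.8 N and value of joint lever above 0.05 rad and linear speed of box below 0.01 m/s); the arm keeps its last pose, push and grip.
It fails at once if the box is crushed: the pad is pressed in more than 11 mm (value of joint pad above 0.011 m).
It fails at once if the robot pushes the box or the jaw directly (contact force between any of the arm, the fingers and box above 1.5 N or contact force between any of the arm, the fingers and jaw above 1.5 N).
It fails at once if a bystander is moved by more than 3 cm (distance of any of tape, dip_red from where it was at the start of the episode above 0.03 m).
It also fails if it takes over 42 s, if anything falls off the work surface, if the arm or the gripper's body presses on something with over 40 N, if the wrist force passes 120 N, or if a joint passes its speed limit or range.

## Working session

There is one attempt and no reset: what is moved stays moved. The work goes in short steps, each a Python script; the robot and the scene stay as the last script left them, time stands still between calls to the robot, and variables do not carry over. Pictures are saved under pics/ and viewed, and the job is handed in when it is done.

```bash
mkdir -p pics; ls
python3 - <<'E'
from plant import *
import cv2,numpy as np
for n in("side","top"):
    im,d=get_image(n); c=get_calibration(n)
    cv2.imwrite(f"pics/{n}0.png",im[:,:,::-1]); np.savez(f"pics/{n}0.npz",im=im,d=d)
    print(n,np.round(c["intrinsics"],1).tolist(),np.round(c["world_from_camera"],3).tolist(),(d==0).mean())
s=observe();print(s["time_s"],s["eef_pos"],s["tcp_rot"],s["opening"])
E
```

```text
pics
side [[400.1, 0.0, 260.6], [0.0, 400.1, 190.8], [0.0, 0.0, 1.0]] [[0.985, -0.086, 0.148, 0.379], [-0.171, -0.423, 0.89, -0.936], [-0.014, -0.902, -0.431, 0.582], [0.0, 0.0, 0.0, 1.0]] 0.035146077473958336
top [[468.8, 0.0, 262.5], [0.0, 468.8, 189.2], [0.0, 0.0, 1.0]] [[-0.029, -0.931, 0.365, 0.027], [-1.0, 0.03, -0.004, 0.033], [-0.007, -0.365, -0.931, 1.519], [0.0, 0.0, 0.0, 1.0]] 0.004267374674479167
0.1 [ 0.20525331 -0.58975069  0.23027146] [-1.69980956  1.56900629  1.77656825] 0.08564606791947779
```

View pics/side0.png

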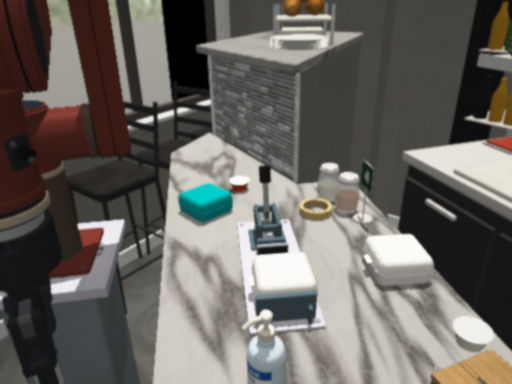

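View pics/top0.png

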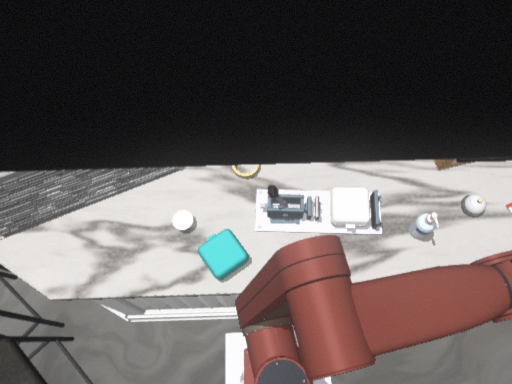

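The side view shows the lever grip at about (264,172), the box at (283,275) and the turquoise look-alike at (206,202). The top view shows the plate spanning about (256..382, 190..234) and the grip at (273,190). Next I measure the plate and the grip.

```bash
cat > h.py <<'E'
import numpy as np,cv2
from plant import *
def ray(n,uv):
    c=get_calibration(n);K=c["intrinsics"];T=c["world_from_camera"]
    d=T[:3,:3]@np.linalg.solve(K,np.array([uv[0],uv[1],1.]));return T[:3,3],d
def onz(n,uv,z):
    o,d=ray(n,uv);return o+d*(z-o[2])/d[2]
def cloud(n,D):
    c=get_calibration(n);K=c["intrinsics"];T=c["world_from_camera"]
    v,u=np.mgrid[:D.shape[0],:D.shape[1]]
    P=np.stack([(u-K[0,2])/K[0,0]*D,(v-K[1,2])/K[1,1]*D,D],-1)
    return P@T[:3,:3].T+T[:3,3]
def proj(n,p):
    c=get_calibration(n);K=c["intrinsics"];T=c["world_from_camera"]
    q=K@(T[:3,:3].T@(np.asarray(p)-T[:3,3]));return q[:2]/q[2]
def tri(uv1,uv2):
    o1,d1=ray("top",uv1);o2,d2=ray("side",uv2)
    s=np.linalg.lstsq(np.stack([d1,-d2],1),o2-o1,rcond=None)[0]
    a=o1+s[0]*d1;b=o2+s[1]*d2;return (a+b)/2,np.linalg.norm(a-b)
E
python3 - <<'E'
from h import *
for n,(x0,y0,x1,y1),k in(("top",(245,170,395,250),5),("side",(220,150,340,340),3)):
    z=np.load(f"pics/{n}0.npz");im,D=z["im"],z["d"];P=cloud(n,D)
    cr=im[y0:y1,x0:x1]
    cv2.imwrite(f"pics/{n}0c.png",cv2.resize(cr[:,:,::-1],None,fx=k,fy=k,interpolation=cv2.INTER_CUBIC))
    hsv=cv2.cvtColor(im,cv2.COLOR_RGB2HSV)
    print(n,"plate px",hsv[230,262] if n=="top" else hsv[300,248], "marble",hsv[245,262] if n=="top" else hsv[300,225])
    dk=(im.max(2)<45); m=np.zeros_like(dk);m[y0:y1,x0:x1]=1
    dk&=m; dk&=(P[...,2]>.13)
    v,u=np.nonzero(dk);print("dark high",len(u),u.min(),u.max(),v.min(),v.max(),np.median(P[dk],0),P[dk].min(0),P[dk].max(0))
E
```

```text
top plate px [138   5 245] marble [ 18   5 233]Traceback (most recent call last):
  File "<stdin>", line 10, in <module>
    return umr_minimum(a, axis, None, out, keepdims, initial, where)
ValueError: zero-size array to reduction operation minimum which has no identity
```

```bash
python3 - <<'E'
from h import *
for n,(x0,y0,x1,y1),k in(("top",(245,170,395,250),5),("side",(220,150,340,340),3)):
    z=np.load(f"pics/{n}0.npz");im,D=z["im"],z["d"];P=cloud(n,D)
    cr=im[y0:y1,x0:x1]
    cv2.imwrite(f"pics/{n}0c.png",cv2.resize(cr[:,:,::-1],None,fx=k,fy=k,interpolation=cv2.INTER_CUBIC))
    for pt in ([(273,190),(350,208),(262,230),(285,215)] if n=="top" else [(264,172),(264,185),(285,270),(248,300),(230,300)]):
        print(n,pt,im[pt[1],pt[0]],P[pt[1],pt[0]].round(3))
    m=np.zeros(D.shape,bool);m[y0:y1,x0:x1]=1
    # plate: bluish
    i=im.astype(int);pl=m&(i[...,2]-i[...,0]>=3)&(i[...,0]>150)
    cv2.imwrite(f"pics/{n}m.png",cv2.resize((pl[y0:y1,x0:x1]*255).astype(np.uint8),None,fx=k,fy=k))
E
python3 -c "
import cv2,numpy as np
for n in('top','side'):
    a=cv2.imread(f'pics/{n}0c.png');b=cv2.cvtColor(cv2.imread(f'pics/{n}m.png',0),8)
    cv2.imwrite(f'pics/{n}cm.png',np.concatenate([a,b],0 if n=='top' else 1)[:800])
"
```

```text
top (273, 190) [74 74 76] [ 0.538 -0.003  0.205]
top (350, 208) [255 254 254] [ 0.52  -0.256  0.07 ]
top (262, 230) [243 240 245] [0.473 0.033 0.007]
top (285, 215) [130 130 135] [ 0.509 -0.044  0.052]
side (264, 172) [20 20 21] [ 0.542 -0.013  0.187]
side (264, 185) [102 101 102] [ 0.541 -0.018  0.152]
side (285, 270) [252 251 249] [ 0.539 -0.27   0.071]
side (248, 300) [204 200 207] [ 0.459 -0.276  0.009]
side (230, 300) [128 123 117] [ 0.422 -0.255 -0.003]
```

View pics/topcm.png

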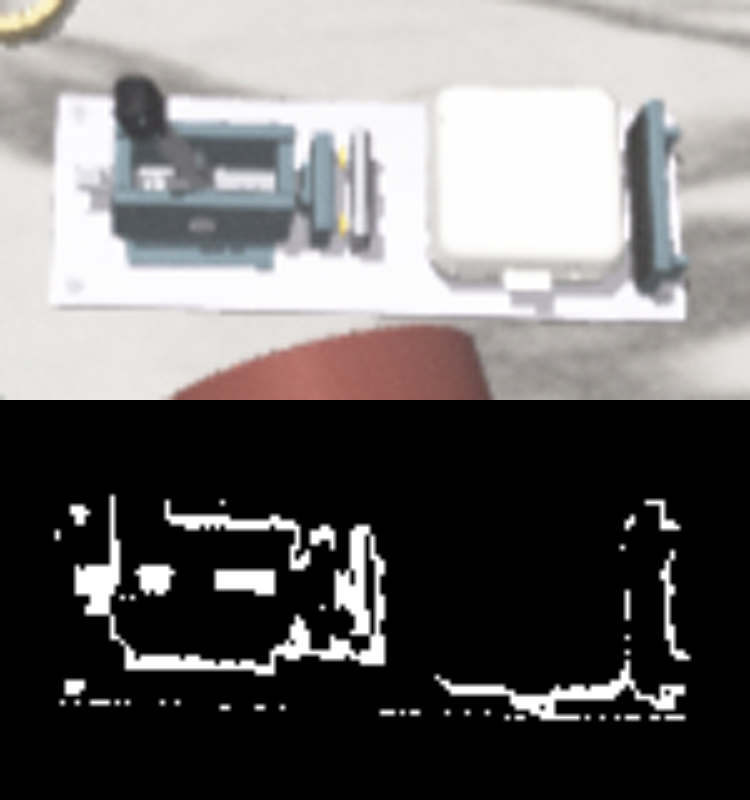

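View pics/sidecm.png

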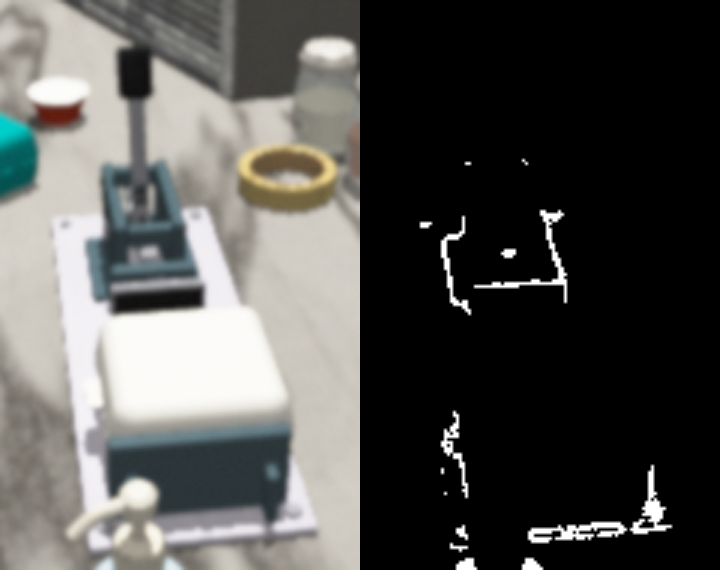

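Run:
```python
from h import *
T={k:onz("top",((x+.5)/5-.5+245,(y+.5)/5-.5+170),.008)[:2] for k,(x,y) in dict(TL=(60,93),BL=(48,306),BR=(687,321)).items()}
S={k:onz("side",((x+.5)/3-.5+220,(y+.5)/3-.5+150),.008)[:2] for k,(x,y) in dict(BL=(54,213),TL=(207,206),TR=(318,531),BR=(92,548)).items()}
for n,C in(("T",T),("S",S)):
    print(n,{k:v.round(4).tolist() for k,v in C.items()})
    e=C["BL"]-C["BR"];f=C["TL"]-C["BL"];print("len",np.linalg.norm(e),np.linalg.norm(f),"y-ang",np.arctan2(e[1],e[0]),"x?",np.arctan2(-f[1],-f[0]), "ctr",(C["TL"]+C["BR"])/2)
# grip from clouds
for n,(x0,y0,x1,y1) in(("top",(263,180,283,205)),("side",(254,160,276,186))):
    z=np.load(f"pics/{n}0.npz");im,D=z["im"],z["d"];P=cloud(n,D)
    m=np.zeros(D.shape,bool);m[y0:y1,x0:x1]=1;m&=(P[...,2]>.155)&(P[...,2]<.23)&(im.max(2)<100)
    v,u=np.nonzero(m);print(n,len(u),u.min(),u.max(),v.min(),v.max(),np.median(P[m],0).round(4),np.percentile(P[m],3,0).round(4),np.percentile(P[m],97,0).round(4))
    # box top
    m=(abs(P[...,2]-.0705)<.006)&(im.min(2)>235)&(P[...,0]>.4)&(P[...,0]<.65)&(P[...,1]<-.15)&(P[...,1]>-.4)
    print("box",m.sum(),P[m].min(0),P[m].max(0),P[m].mean(0), cv2.minAreaRect(P[m][:,:2].astype(np.float32)))
    # fence top
    m=(abs(P[...,2]-.07)<.008)&(im.max(2)<200)&(P[...,1]<-.25)&(P[...,1]>-.45)&(P[...,0]>.4)&(P[...,0]<.65)
    if m.sum():print("fence",m.sum(),P[m].mean(0),cv2.minAreaRect(P[m][:,:2].astype(np.float32)))
```

```text
T {'TL': [0.6236, 0.0476], 'BL': [0.4707, 0.0594], 'BR': [0.4469, -0.3661]}
len 0.42609876862001095 0.15342553864069433 y-ang 1.5149968144509216 x? 3.0645098938647375 ctr [ 0.53527655 -0.1592539 ]
S {'BL': [0.4777, 0.0648], 'TL': [0.6248, 0.0495], 'TR': [0.5958, -0.3788], 'BR': [0.45, -0.3663]}
len 0.43202431929080093 0.14788964826681772 y-ang 1.506738995513167 x? 3.037729156152529 ctr [ 0.53738121 -0.15838867]
top 105 268 277 186 198 [ 0.5381 -0.0034  0.1946] [ 0.5284 -0.0163  0.1667] [0.5539 0.0112 0.2038]
box 1050 [ 0.47707242 -0.31867163  0.06450115] [ 0.59669232 -0.19864051  0.07641938] [ 0.533936   -0.25873574  0.06961986] ((0.5368863940238953, -0.2588711380958557), (0.11693587899208069, 0.11654770374298096), 87.75115203857422)
fence 140 [ 0.52002057 -0.34092953  0.06784392] ((0.5231113433837891, -0.33939892053604126), (0.03822437301278114, 0.11687871068716049), 76.45527648925781)
side 192 259 270 165 184 [ 0.5442 -0.013   0.1819] [ 0.5312 -0.0193  0.1588] [ 0.5573 -0.0038  0.2003]
box 1613 [ 0.4799034  -0.3170839   0.06612585] [ 0.59381053 -0.20275568  0.07293769] [ 0.53605779 -0.26621747  0.07006934] ((0.5369150042533875, -0.2597355842590332), (0.11195456981658936, 0.11124196648597717), 87.7930679321289)
fence 453 [ 0.52384979 -0.34167684  0.06704031] ((0.5304678678512573, -0.30656179785728455), (0.09673229604959488, 0.12189280986785889), 82.25726318359375)
```

```bash
cat >> h.py <<'E'
from scipy.spatial.transform import Rotation as Ro
YAW=-0.060; O=np.array([0.5363,-0.159,0.])
Rc=Ro.from_euler('z',YAW).as_matrix()
def w(p): return O+Rc@np.asarray(p,float)
H=w([0,.120,.050])
def u(th):
    a=.325-th; return Rc@np.array([0,np.sin(a),np.cos(a)])
SG=1
def pose(th,r=.140,ex=0):
    """TCP pose with grasp point at r along lever"""
    x=-u(th);y=SG*Rc[:,0];R=np.stack([x,y,np.cross(x,y)],1)
    return H+u(th)*(r-.019),Ro.from_matrix(R).as_euler('xyz')
E
python3 - <<'E'
import h; from h import *
g=H+u(0)*.14;tp=H+u(0)*.158
print("grip",g,"top px",proj("top",g),proj("top",tp),"side px",proj("side",g),proj("side",tp))
print(observe()["tcp_rot"],Ro.from_euler('xyz',observe()["tcp_rot"]).as_matrix().round(2).tolist())
for p in ([0,-.17,.07],[.06,-.17,.07],[-.06,-.17,.07],[0,.06,.086],[.03,.06,.086],[-.03,.06,.086]): print(p,proj("top",w(p)).round(1),proj("side",w(p)).round(1))
for s in(1,-1):
    h.SG=s
    for th in(0,.3,.65):
        for r in(.14,.25):
            q=inverse_kinematics(*h.pose(th,r));print(s,th,r,None if q is None else np.round(q,2))
E
python3 -c "
import cv2;a=cv2.imread('pics/side0.png')[155:195,245:285];cv2.imwrite('pics/gs.png',cv2.resize(a,None,fx=12,fy=12,interpolation=0))"
```

```text
grip [0.54617627 0.00540685 0.1826711 ] top px [269.90636605 190.38171892] [268.04842147 188.28829373] side px [264.14493586 170.58164867] [263.81305034 163.62516544]
[-1.69980956  1.56900629  1.77656825] [[-0.0, 0.33, -0.94], [0.0, -0.94, -0.33], [-1.0, -0.0, -0.0]]
[0, -0.17, 0.07] [372.  205.5] [285.2 289. ]
[0.06, -0.17, 0.07] [371.  188.5] [315.2 286.5]
[-0.06, -0.17, 0.07] [373.  223.1] [254.7 291.6]
[0, 0.06, 0.086] [301.9 202. ] [269.6 223.2]
[0.03, 0.06, 0.086] [301.9 193.4] [281.7 222.4]
[-0.03, 0.06, 0.086] [301.9 210.8] [257.5 224.1]
1 0 0.14 [ 0.05  0.15  1.77 -0.34  1.27  0.22]
1 0 0.25 [ 0.11  0.08  1.64 -0.32  1.48  0.21]
1 0.3 0.14 [-0.2   0.08  1.8  -0.03  1.26 -0.13]
1 0.3 0.25 [-0.19 -0.    1.67 -0.02  1.47 -0.13]
1 0.65 0.14 [-0.47  0.15  1.77  0.3   1.36 -0.5 ]
1 0.65 0.25 [-0.53  0.09  1.63  0.29  1.57 -0.49]
-1 0 0.14 None
-1 0 0.25 None
-1 0.3 0.14 None
-1 0.3 0.25 None
-1 0.65 0.14 [-0.47  0.15  1.77  0.3   1.36  2.65]
-1 0.65 0.25 [-0.53  0.09  1.63  0.29  1.57  2.65]
```

View pics/gs.png

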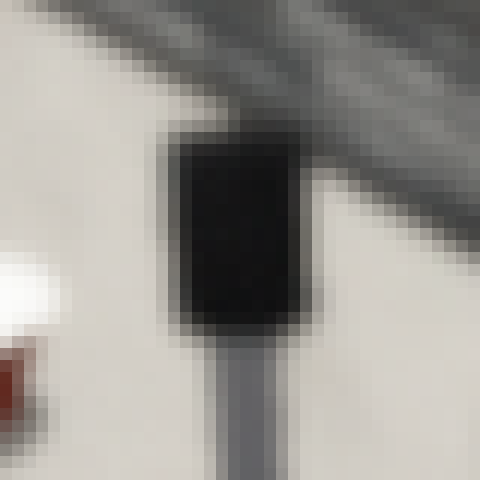

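The plate corners agree with the sizes given, but the grip, housing and fence all sit about 6 mm further toward -y. So the plate isn't centred on the clamp origin, and I'm correcting the origin from those features.

```bash
sed -i 's/O=np.array(\[0.5363,-0.159,0.\])/O=np.array([0.537,-0.165,0.])/' h.py
python3 - <<'E'
from h import *
p=observe()["eef_pos"]
move_l([p[0],p[1],.40],feed=.3)
a,r=pose(0,.30); print(a)
movep(a,r)
im,d=get_image("top");cv2.imwrite("pics/top1.png",im[:,:,::-1])
im,d=get_image("side");cv2.imwrite("pics/side1.png",im[:,:,::-1])
s=observe();print(s["time_s"],s["eef_pos"],s["ft_force"])
E
```

```text
[0.549576   0.04434838 0.31628985]
3.5 [0.54971042 0.04351748 0.31635713] [ 0.14819231 -0.08102037  0.50164644]
```

View pics/side1.png

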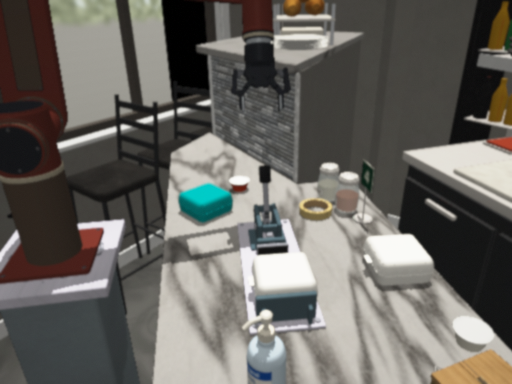

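View pics/top1.png

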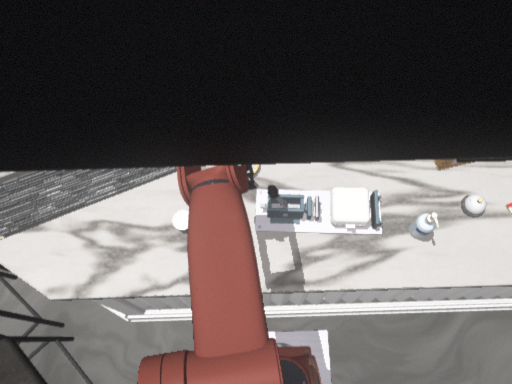

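The gripper is above the lever: finger midpoint at about (263,95) and grip at (264,172) in the side view. The jaw stays visible in the top view. Now I descend along the lever and grip it.

Run:
```python
from h import *
a,r=pose(0,.140)
print(move_l(a,feed=.12,rotation=r,max_force=12))
s=observe();print(s["time_s"],s["eef_pos"],a,s["ft_force"].round(1))
gripper_to(.02,f_grip=50)
s=observe();print(s["time_s"],s["opening"],s["ft_force"].round(1),s["torque"].round(2))
for n in("top","side"):
    im,d=get_image(n);cv2.imwrite(f"pics/{n}2.png",im[:,:,::-1])
    c=im[150:250,200:395] if n=="top" else im[60:330,200:350]
    cv2.imwrite(f"pics/{n}2c.png",cv2.resize(c[:,:,::-1],None,fx=4 if n=="top" else 2,fy=4 if n=="top" else 2,interpolation=2))
```

```text
False
4.9833 [ 0.54713782 -0.00645708  0.16556974] [ 0.54651247 -0.0066491   0.16466574] [-1.   0.1 -0.2]
5.5333 0.02938183529080779 [-0.4  0.7  1.8] [ 0.15  0.15 -0.09]
```

View pics/side2c.png

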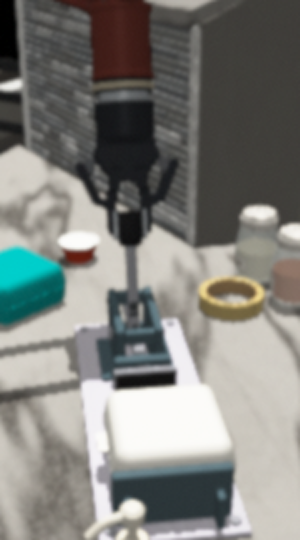

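View pics/top2c.png

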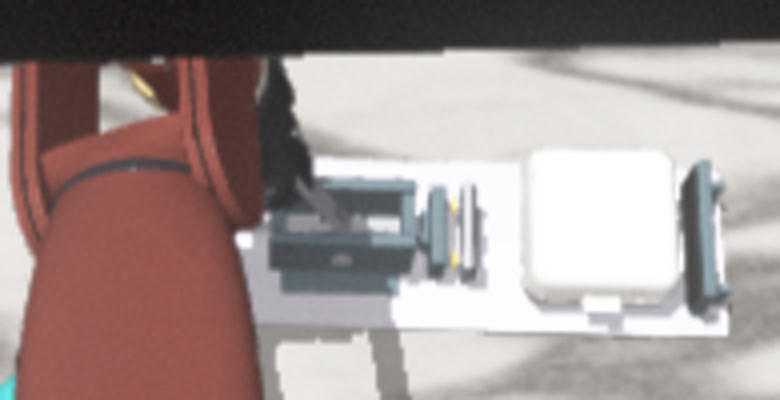

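Grip confirmed: the opening of 29.4 mm matches the 30 mm grip. First stroke, with logging.

```bash
cat >> h.py <<'E'
RG=.140
def ang():
    s=observe();g=s["eef_pos"]-Ro.from_euler('xyz',s["tcp_rot"]).as_matrix()[:,0]*.019
    d=Rc.T@(g-H);return .325-np.arctan2(d[1],d[2]),np.linalg.norm(d)
def tanforce(th):
    s=observe();a=.325-th;t=Rc@np.array([0,-np.cos(a),np.sin(a)]) # forward direction
    return -s["ft_force"]@t, s["ft_force"]@u(th), s["ft_force"]@Rc[:,0]
def go(th0,th1,n,feed=.12,log=True):
    for th in np.linspace(th0,th1,n+1)[1:]:
        a,r=pose(th,RG);move_l(a,feed=feed,rotation=r)
        if log:
            f=tanforce(th);print("th %.3f meas %.3f r %.4f push %.2f rad %.2f lat %.2f t %.2f op %.4f"%(th,*ang(),*f,observe()["time_s"],observe()["opening"]))
def snap(k):
    im,d=get_image("top");c=im[180:245,255:390]
    im2,_=get_image("side");c2=im2[150:340,200:350]
    a=cv2.resize(c[:,:,::-1],None,fx=5.5,fy=5.5,interpolation=2)
    cv2.imwrite(f"pics/t{k}.png",a);cv2.imwrite(f"pics/s{k}.png",cv2.resize(c2[:,:,::-1],None,fx=3,fy=3,interpolation=2))
    np.savez(f"pics/n{k}.npz",im=im,d=d)
E
python3 - <<'E'
from h import *
go(0,.62,6); snap("A"); go(.62,.0,4); hold(.1);print(tanforce(0)); snap("B")
E
```

```text
th 0.103 meas 0.106 r 0.1402 push 4.60 rad 2.41 lat -0.19 t 5.88 op 0.0291
th 0.207 meas 0.208 r 0.1401 push 2.88 rad 3.92 lat -0.43 t 6.13 op 0.0294
th 0.310 meas 0.310 r 0.1400 push 3.69 rad 2.89 lat -0.58 t 6.38 op 0.0295
th 0.413 meas 0.411 r 0.1399 push 5.56 rad 3.21 lat -0.42 t 6.63 op 0.0290
th 0.517 meas 0.517 r 0.1398 push 3.56 rad 2.79 lat -0.11 t 6.88 op 0.0295
th 0.620 meas 0.622 r 0.1397 push 4.63 rad 2.61 lat -0.26 t 7.13 op 0.0293
th 0.465 meas 0.454 r 0.1398 push 0.35 rad 1.04 lat 0.90 t 7.54 op 0.0295
th 0.310 meas 0.304 r 0.1397 push 1.10 rad 1.38 lat 1.06 t 7.85 op 0.0294
th 0.155 meas 0.155 r 0.1396 push 0.49 rad 1.12 lat 0.13 t 8.16 op 0.0292
th 0.000 meas 0.011 r 0.1396 push -2.43 rad 2.73 lat -0.11 t 8.47 op 0.0295
(np.float64(-2.2416122641140004), np.float64(1.4975189990214872), np.float64(-0.7162385817569314))
```

View pics/tA.png

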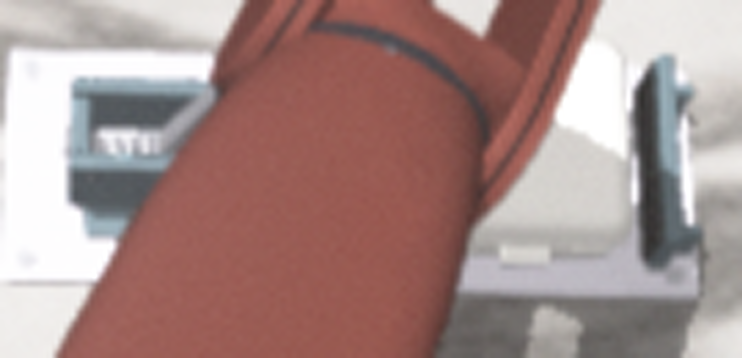

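View pics/tB.png

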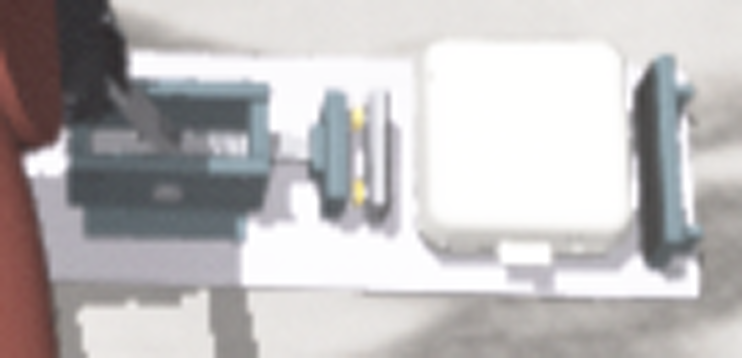

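View pics/sA.png

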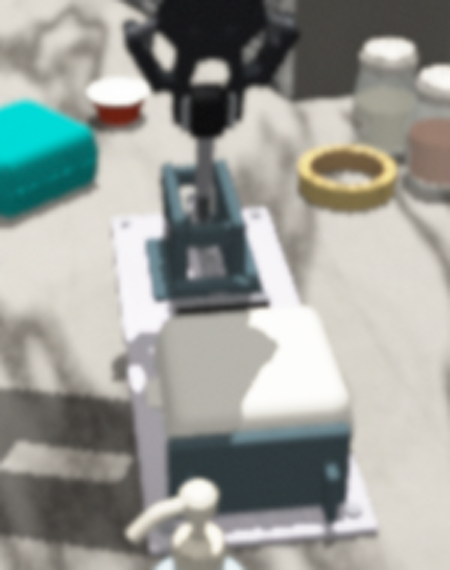

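Run:
```python
from h import *
def cy(px,py,z):
    p=onz("top",((px+.5)/5.5-.5+255,(py+.5)/5.5-.5+180),z);return (Rc.T@(p-O))[:2].round(4)
print("pad",cy(389,150,.059),"jawblock",cy(346,150,.06),"box near",cy(417,145,.055),"box far",cy(632,145,.055),"fence top",cy(660,150,.07),"housing",cy(269,145,.086))
# rows along cloud
z=np.load("pics/nB.npz");P=cloud("top",z["d"]);v=180+int(160/5.5)
for uu in range(318,378):
    q=Rc.T@(P[v,uu]-O);print(uu,(q[1:]*1000).round(0),z["im"][v,uu],end="; ")
    if uu%3==0:print()
```

```text
pad [-0.0061 -0.0129] jawblock [-0.0072  0.0129] box near [-0.001  -0.0303] box far [ 0.0026 -0.1592] fence top [-0.0054 -0.1723] housing [-0.0145  0.0609]
318 [5. 2.] [148 151 156]; 
319 [ 3. 11.] [204 200 209]; 320 [-1.  9.] [248 247 250]; 321 [-2. 27.] [168 166 171]; 
322 [-2. 55.] [174 174 180]; 323 [-6. 54.] [228 228 232]; 324 [-8. 59.] [221 221 226]; 
325 [-13.  52.] [131 129 134]; 326 [-21.  14.] [180 177 183]; 327 [-25.   3.] [208 202 212]; 
328 [-28.   6.] [251 251 252]; 329 [-32.   7.] [252 251 253]; 330 [-30.  45.] [230 228 228]; 
331 [-32.  53.] [227 225 223]; 332 [-34.  61.] [235 233 231]; 333 [-37.  67.] [251 250 249]; 
334 [-40.  65.] [254 254 253]; 335 [-44.  65.] [254 254 254]; 336 [-46.  71.] [255 255 254]; 
337 [-49.  71.] [255 255 255]; 338 [-53.  67.] [255 255 254]; 339 [-57.  65.] [255 255 254]; 
340 [-59.  71.] [255 255 254]; 341 [-64.  62.] [255 255 254]; 342 [-66.  71.] [255 255 254]; 
343 [-69.  70.] [255 255 254]; 344 [-73.  68.] [255 255 254]; 345 [-75.  73.] [255 255 254]; 
346 [-79.  66.] [255 255 254]; 347 [-82.  70.] [255 255 254]; 348 [-85.  73.] [255
[... 263 characters left out ...]
 254]; 357 [-116.   64.] [255 255 254]; 
358 [-119.   67.] [255 255 254]; 359 [-122.   66.] [255 255 254]; 360 [-124.   71.] [255 255 254]; 
361 [-128.   68.] [255 255 254]; 362 [-130.   75.] [255 255 254]; 363 [-134.   69.] [255 255 254]; 
364 [-138.   69.] [255 255 254]; 365 [-141.   68.] [255 255 254]; 366 [-144.   67.] [255 255 254]; 
367 [-147.   70.] [253 253 252]; 368 [-152.   63.] [247 246 244]; 369 [-156.   57.] [202 199 200]; 
370 [-170.   10.] [213 210 218]; 371 [-171.   24.] [108 107 110]; 372 [-171.   36.] [78 77 77]; 
373 [-171.   52.] [81 79 79]; 374 [-172.   61.] [ 95  99 101]; 375 [-175.   64.] [124 138 143]; 
376 [-176.   73.] [151 171 178]; 377 [-179.   72.] [145 165 173];
```

Frame check: the fence face measures -171 mm against -170 nominal. The pad is at about -13 mm, and the box runs from -30 to -160 mm, so it is about 10 mm short of the fence. The jaw needs about 33 mm more in total. The second full stroke is safe.

Run:
```python
from h import *
go(0,.63,6); go(.63,.0,4); hold(.1); snap("C")
z=np.load("pics/nC.npz");P=cloud("top",z["d"])
for v in (205,209):
  for uu in list(range(312,338))+list(range(366,376)):
    q=Rc.T@(P[v,uu]-O);print(uu,(q[1:]*1000).round(0),z["im"][v,uu],end="; ")
    if uu%5==0:print()
```

```text
th 0.105 meas 0.109 r 0.1396 push 3.74 rad -0.65 lat 1.96 t 8.93 op 0.0292
th 0.210 meas 0.210 r 0.1396 push 3.81 rad -1.93 lat 2.32 t 9.18 op 0.0294
th 0.315 meas 0.312 r 0.1396 push 4.28 rad -2.09 lat 2.97 t 9.44 op 0.0297
th 0.420 meas 0.417 r 0.1396 push 3.88 rad -1.85 lat 2.48 t 9.70 op 0.0296
th 0.525 meas 0.522 r 0.1396 push 4.06 rad -0.64 lat 2.10 t 9.96 op 0.0293
th 0.630 meas 0.628 r 0.1396 push 2.84 rad -0.89 lat 2.86 t 10.22 op 0.0291
th 0.473 meas 0.457 r 0.1397 push 1.64 rad -3.06 lat 2.60 t 10.53 op 0.0291
th 0.315 meas 0.305 r 0.1398 push 2.11 rad -3.51 lat 2.80 t 10.83 op 0.0294
th 0.157 meas 0.154 r 0.1399 push 1.74 rad -3.53 lat 2.26 t 11.14 op 0.0296
th 0.000 meas 0.016 r 0.1399 push -4.06 rad -0.72 lat 0.58 t 11.45 op 0.0295
312 [30. 51.] [239 239 243]; 313 [26. 47.] [239 238 243]; 314 [24. 53.] [238 237 242]; 315 [20. 54.] [229 230 235]; 
316 [17. 50.] [154 167 175]; 317 [14. 54.] [147 165 172]; 318 [11. 56.] [123 137 144]; 319 [ 8. 59.] [151 169 178]; 320 [ 4. 57.] [151 170 180]; 
321 [ 1. 58.] [146 164 174]; 322 [-2. 60.] [142 157 164]; 323 [-12.   7.] [180 17
[... 1185 characters left out ...]
 
326 [-17.  43.] [171 170 174]; 327 [-18.  60.] [236 236 240]; 328 [-22.  58.] [226 225 231]; 329 [-25.  57.] [171 170 176]; 330 [-29.  56.] [147 145 146]; 
331 [-33.  51.] [220 218 215]; 332 [-34.  63.] [236 234 231]; 333 [-38.  60.] [251 250 249]; 334 [-39.  73.] [254 254 253]; 335 [-43.  68.] [255 254 254]; 
336 [-47.  67.] [255 255 254]; 337 [-49.  74.] [255 255 254]; 366 [-143.   72.] [255 255 254]; 367 [-147.   71.] [253 253 252]; 368 [-150.   71.] [247 246 244]; 369 [-156.   58.] [202 199 200]; 370 [-170.   11.] [212 209 217]; 
371 [-171.   21.] [108 107 110]; 372 [-171.   37.] [79 78 77]; 373 [-171.   53.] [82 81 80]; 374 [-171.   64.] [ 95  99 100]; 375 [-173.   70.] [125 140 147];
```

View pics/tC.png

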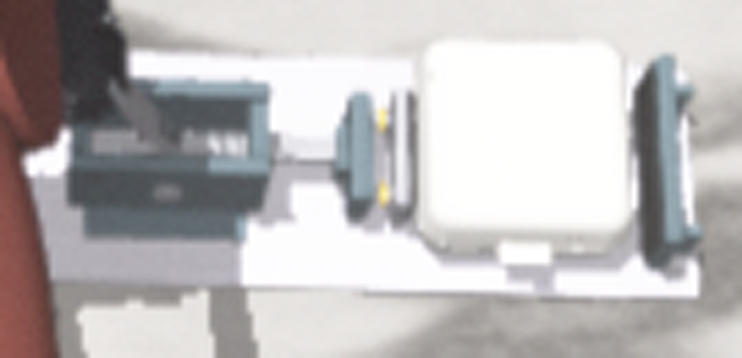

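Pad at about -28 mm, just short of the box (-31 mm), with about 18 mm still to go. I'll do a partial third stroke, so the last one has plenty of lever range.

Run:
```python
from h import *
go(0,.2,2);go(.2,.42,3);snap("D0"); go(.42,.0,3); hold(.3);print(tanforce(0)); snap("D")
z=np.load("pics/nD.npz");P=cloud("top",z["d"])
for v in (209,):
  for uu in list(range(316,342))+list(range(366,376)):
    q=Rc.T@(P[v,uu]-O);print(uu,(q[1:]*1000).round(0),z["im"][v,uu],end="; ")
    if uu%5==0:print()
```

```text
th 0.100 meas 0.105 r 0.1398 push 3.54 rad -2.23 lat 1.27 t 11.90 op 0.0293
th 0.200 meas 0.200 r 0.1398 push 4.05 rad -1.90 lat 1.80 t 12.15 op 0.0294
th 0.273 meas 0.269 r 0.1398 push 4.05 rad -1.92 lat 2.16 t 12.40 op 0.0292
th 0.347 meas 0.341 r 0.1398 push 5.23 rad -0.76 lat 1.96 t 12.65 op 0.0291
th 0.420 meas 0.415 r 0.1398 push 5.31 rad 0.40 lat 2.63 t 12.90 op 0.0295
th 0.280 meas 0.269 r 0.1399 push 1.13 rad -3.47 lat 2.38 t 13.29 op 0.0290
th 0.140 meas 0.135 r 0.1399 push 0.73 rad -2.13 lat 2.71 t 13.58 op 0.0295
th 0.000 meas 0.015 r 0.1400 push -3.06 rad -1.16 lat -0.72 t 13.88 op 0.0293
(np.float64(-5.410877489056993), np.float64(-0.24950352589966082), np.float64(-0.6396626285544285))
316 [16. 43.] [155 154 160]; 317 [13. 48.] [138 139 145]; 318 [11. 54.] [125 134 142]; 319 [ 7. 54.] [145 163 172]; 320 [ 4. 54.] [145 163 172]; 
321 [ 1. 58.] [145 164 172]; 322 [-2. 60.] [153 171 181]; 323 [-5. 63.] [148 167 175]; 324 [-9. 58.] [144 159 167]; 325 [-19.   3.] [157 158 164]; 
326 [-22.   2.] [188 183 191]; 327 [-25.   5.] [204 202 210]; 328 [-24.  39.] [161 161 167]; 329 [-26.  50.] [223 223 227]; 330 [-29.  57.] [227 227 232]; 
331 [-32.  58.] [193 193 201]; 332 [-36.  53.] [147 145 145]; 333 [-38.  59.] [225 224 221]; 334 [-41.  61.] [247 246 244]; 335 [-43.  70.] [254 253 253]; 
336 [-46.  70.] [254 254 254]; 337 [-51.  63.] [255 255 254]; 338 [-53.  70.] [255 255 254]; 339 [-56.  72.] [255 255 254]; 340 [-58.  76.] [255 255 254]; 
341 [-62.  74.] [255 255 254]; 366 [-144.   69.] [255 255 254]; 367 [-147.   70.] [255 255 254]; 368 [-150.   71.] [254 254 253]; 369 [-154.   68.] [250 249 248]; 370 [-157.   70.] [224 222 220]; 
371 [-171.   22.] [112 110 109]; 372 [-171.   36.] [76 74 74]; 373 [-170.   54.] [80 79 79]; 374 [-172.   60.] [95 98 98]; 375 [-175.   64.] [127 141 146];
```

View pics/tD.png

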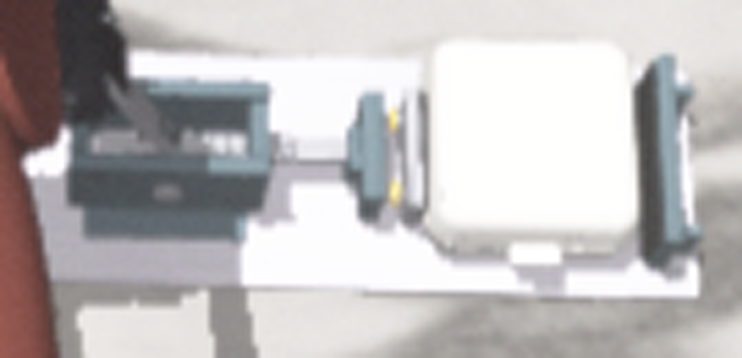

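View pics/tD0.png

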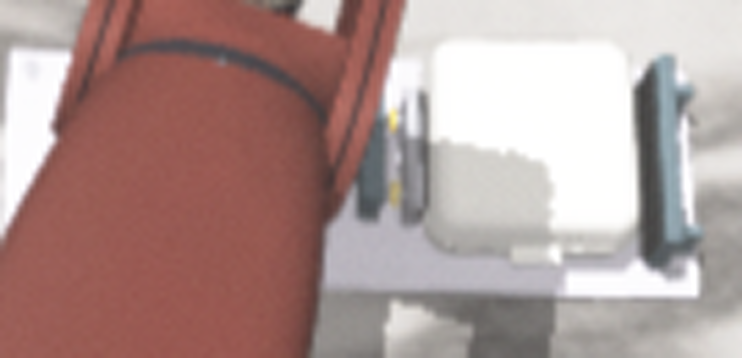

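View pics/sD.png

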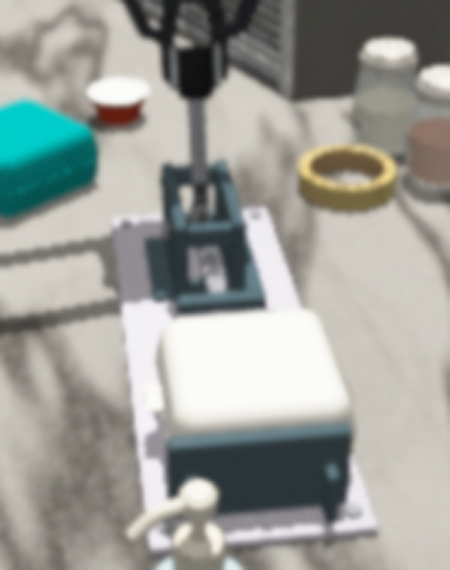

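The pad is now touching the box, which has moved about 4 mm and is about 6 mm from the fence. One more short stroke to about 0.33 lets the final hold happen at a lever angle where the top camera still sees the rings (arm clear of the jaw at 0.42).

```bash
cat >> h.py <<'E'
def px(k,v=209,r=list(range(318,342))+list(range(366,376))):
    im=np.load(f"pics/n{k}.npz")["im"]
    print(k,v," ".join(f"{uu}:{im[v,uu,0]},{im[v,uu,2]}" for uu in r))
E
python3 - <<'E'
from h import *
go(0,.2,2);go(.2,.33,3,feed=.08);snap("E0"); go(.33,.0,3); hold(.2); snap("E")
for k in("D","E0","E"):px(k)
E
```

```text
th 0.100 meas 0.105 r 0.1399 push 3.07 rad -2.30 lat 1.41 t 14.53 op 0.0292
th 0.200 meas 0.199 r 0.1399 push 3.98 rad -1.88 lat 1.96 t 14.78 op 0.0293
th 0.243 meas 0.237 r 0.1399 push 4.37 rad -1.23 lat 1.38 t 15.03 op 0.0294
th 0.287 meas 0.281 r 0.1399 push 4.77 rad -1.43 lat 2.50 t 15.28 op 0.0292
th 0.330 meas 0.325 r 0.1399 push 4.44 rad -1.10 lat 2.17 t 15.53 op 0.0294
th 0.220 meas 0.213 r 0.1399 push 0.77 rad -2.85 lat 2.94 t 15.88 op 0.0294
th 0.110 meas 0.107 r 0.1400 push -0.31 rad -3.60 lat 1.27 t 16.14 op 0.0294
th 0.000 meas 0.014 r 0.1401 push -3.95 rad 0.24 lat 0.06 t 16.40 op 0.0293
D 209 318:125,142 319:145,172 320:145,172 321:145,172 322:153,181 323:148,175 324:144,167 325:157,164 326:188,191 327:204,210 328:161,167 329:223,227 330:227,232 331:193,201 332:147,145 333:225,221 334:247,244 335:254,253 336:254,254 337:255,254 338:255,254 339:255,254 340:255,254 341:255,254 366:255,254 367:255,254 368:254,253 369:250,248 370:224,220 371:112,109 372:76,74 373:80,79 374:95,98 375:127,146
E0 209 318:133,135 319:133,138 320:100,106 321:100,113 322:99,112 323:96,108 324:99,112 325:100,113 326:107,117 327:153,157 328:186,189 329:202,207 330:133,136 331:150,154 332:146,149 333:126,127 334:124,119 335:165,159 336:182,176 337:197,191 338:204,197 339:210,203 340:211,205 341:233,229 366:255,254 367:255,254 368:255,254 369:255,254 370:254,253 371:248,246 372:212,207 373:107,104 374:94,98 375:125,145
E 209 318:148,153 319:153,157 320:128,142 321:150,177 322:148,174 323:145,172 324:154,182 325:150,177 326:148,170 327:159,166 328:188,193 329:204,209 330:169,172 331:233,237 332:228,233 333:180,184 334:152,149 335:228,223 336:248,246 337:254,253 338:254,254 339:255,254 340:255,254 341:255,254 366:255,254 367:255,254 368:255,254 369:255,254 370:254,253 371:248,246 372:211,204 373:107,103 374:96,102 375:126,147
```

View pics/tE0.png

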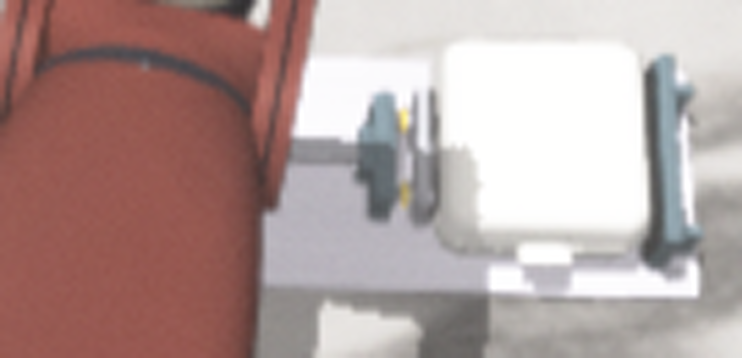

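View pics/tE.png

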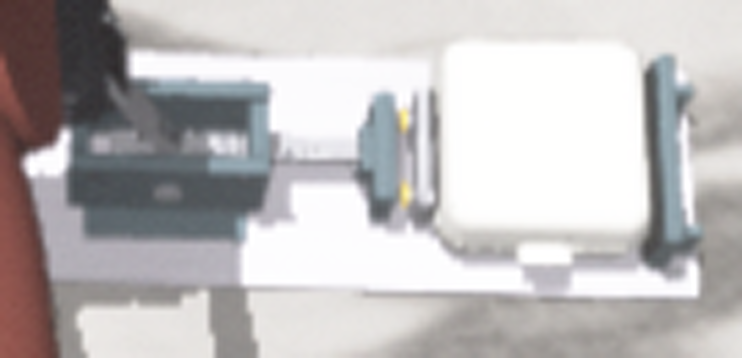

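The box is now within about 1 mm of the fence (far edge at px 372.2, moved about 6 mm), and the pad is still uncompressed. The final stroke goes in small steps, watching the gap between block and pad.

Run:
```python
from h import *
r=list(range(318,342))+list(range(369,375))
ims=[]
prev=0
for th in(.1,.16,.20,.24):
    go(prev,th,1,feed=.06);prev=th;hold(.1);print("settled",np.round(tanforce(th),2));snap("F%d"%(th*100));ims.append(cv2.imread("pics/tF%d.png"%(th*100))[60:240,230:680])
    px("F%d"%(th*100),209,r)
cv2.imwrite("pics/Fm.png",np.vstack([cv2.resize(i,None,fx=.8,fy=.8) for i in ims]))
```

```text
th 0.100 meas 0.102 r 0.1400 push 2.38 rad -0.78 lat -0.13 t 17.05 op 0.0294
settled [ 0.4  -0.41  0.83]
F10 209 318:147,150 319:151,156 320:125,139 321:149,175 322:145,171 323:143,171 324:154,181 325:148,176 326:144,167 327:156,163 328:187,190 329:204,209 330:166,171 331:232,236 332:225,230 333:179,184 334:151,148 335:227,223 336:247,244 337:254,253 338:254,254 339:255,254 340:255,254 341:255,254 369:255,254 370:254,253 371:248,245 372:212,205 373:104,102 374:95,98
th 0.160 meas 0.157 r 0.1400 push 3.95 rad 0.15 lat 0.86 t 17.52 op 0.0295
settled [ 2.08 -0.47  1.94]
F16 209 318:149,151 319:149,154 320:123,138 321:147,173 322:143,169 323:142,169 324:150,177 325:147,174 326:143,166 327:156,162 328:185,189 329:203,209 330:164,167 331:232,236 332:225,229 333:178,181 334:149,146 335:226,222 336:248,244 337:254,253 338:254,254 339:255,254 340:255,254 341:255,254 369:255,254 370:254,253 371:248,246 372:210,203 373:103,101 374:95,99
th 0.200 meas 0.198 r 0.1400 push 5.44 rad 0.36 lat 1.69 t 17.98 op 0.0291
settled [4.02 0.2  0.88]
F20 209 318:138,139 319:135,140 320:99,105 321:107,121 322:129,150 323:125,149 324:150,179 325:148,175 326:144,169 327:145,152 328:184,187 329:201,206 330:164,167 331:231,235 332:225,229 333:177,182 334:148,145 335:225,221 336:247,245 337:254,253 338:254,254 339:255,254 340:255,254 341:255,254 369:255,254 370:254,253 371:248,245 372:210,203 373:107,103 374:94,99
th 0.240 meas 0.239 r 0.1400 push 4.87 rad 0.31 lat 1.17 t 18.43 op 0.0294
settled [4.27 0.29 0.67]
F24 209 318:137,138 319:159,162 320:118,124 321:101,113 322:98,110 323:91,101 324:99,111 325:103,116 326:104,115 327:125,134 328:175,180 329:152,155 330:154,157 331:229,234 332:224,229 333:170,176 334:141,138 335:224,220 336:247,244 337:254,253 338:254,254 339:255,254 340:255,254 341:255,254 369:255,254 370:254,253 371:248,246 372:216,206 373:107,103 374:95,100
```

View pics/Fm.png

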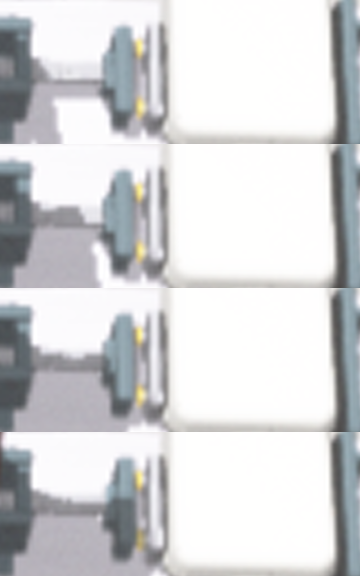

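Run:
```python
from h import *
r=list(range(318,342))+list(range(369,375))
ims=[]
prev=.24
for th in(.29,.33,.36):
    go(prev,th,1,feed=.06);prev=th;hold(.15);print("settled",np.round(tanforce(th),2));k="G%d"%round(th*100);snap(k);ims.append(cv2.imread(f"pics/t{k}.png")[60:240,230:680])
    px(k,209,r)
cv2.imwrite("pics/Gm.png",np.vstack([cv2.resize(i,None,fx=1.1,fy=1.1,interpolation=2) for i in ims]))
```

```text
th 0.290 meas 0.289 r 0.1400 push 5.87 rad 0.34 lat 0.46 t 18.88 op 0.0291
settled [5.43 0.16 2.09]
G29 209 318:137,139 319:162,166 320:139,144 321:100,108 322:100,112 323:99,111 324:97,110 325:100,112 326:100,113 327:109,120 328:149,153 329:144,145 330:121,122 331:146,149 332:144,145 333:117,118 334:109,105 335:181,174 336:246,243 337:254,253 338:254,254 339:255,254 340:255,254 341:255,254 369:255,254 370:254,253 371:249,246 372:219,212 373:108,105 374:95,98
th 0.330 meas 0.328 r 0.1400 push 6.04 rad 0.56 lat 0.67 t 19.38 op 0.0288
settled [ 4.68 -0.61  1.17]
G33 209 318:140,143 319:167,170 320:163,167 321:103,108 322:98,109 323:98,111 324:92,102 325:98,112 326:98,112 327:101,113 328:118,126 329:138,141 330:129,131 331:146,149 332:143,145 333:120,123 334:109,106 335:161,156 336:181,175 337:197,191 338:203,197 339:209,202 340:213,206 341:234,231 369:255,254 370:254,253 371:250,248 372:221,217 373:110,107 374:96,99
th 0.360 meas 0.357 r 0.1400 push 6.31 rad -0.32 lat 0.48 t 19.88 op 0.0293
settled [6.01 0.02 1.41]
G36 209 318:130,133 319:135,136 320:159,163 321:122,126 322:96,106 323:95,107 324:92,104 325:96,108 326:98,111 327:99,111 328:107,118 329:135,140 330:121,122 331:141,145 332:142,145 333:117,119 334:109,106 335:161,156 336:181,175 337:196,190 338:201,195 339:207,201 340:211,203 341:211,204 369:255,254 370:254,253 371:250,248 372:221,217 373:108,106 374:93,99
```

View pics/Gm.png

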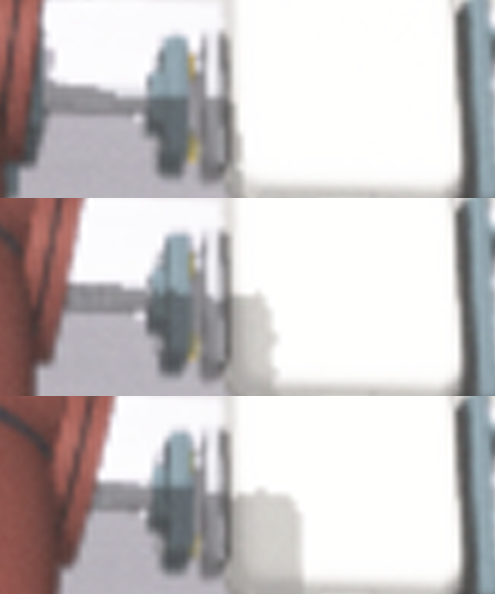

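Block right edge moved from 326.7 to 328.5 px (about 5.5 mm), while the box moved about 0.7 mm onto the fence. That puts pad compression at about 4.8 mm, with only slivers of ring left. One more small step of 0.035 rad (1.2 mm).

Run:
```python
from h import *
r=list(range(318,342))+list(range(369,375))
go(.36,.393,1,feed=.05);hold(.5);print("settled",ang(),np.round(tanforce(.393),2));snap("H1");px("H1",209,r);px("H1",205,r)
hold(1.0);print("settled",ang(),np.round(tanforce(.393),2));snap("H2");px("H2",209,r);print(observe()["time_s"])
z=np.load("pics/nH2.npz");P=cloud("top",z["d"]);im=z["im"]
m=(abs(P[...,2]-.0705)<.006)&(im.min(2)>150)&(P[...,0]>.4)&(P[...,0]<.65)&(P[...,1]<-.15)&(P[...,1]>-.4)
# box far/near edge line in top view
print(cv2.minAreaRect(P[m][:,:2].astype(np.float32)))
c=im[185:225,310:380];cv2.imwrite("pics/H2c.png",cv2.resize(c[:,:,::-1],None,fx=11,fy=11,interpolation=2))
```

```text
th 0.393 meas 0.390 r 0.1400 push 6.93 rad -0.68 lat 0.89 t 20.38 op 0.0295
settled (np.float64(0.3889370710285809), np.float64(0.14004381991687856)) [ 5.92 -0.45  2.54]
H1 209 318:130,131 319:130,132 320:128,131 321:117,119 322:93,101 323:97,110 324:93,108 325:94,106 326:97,110 327:97,110 328:102,112 329:111,115 330:114,118 331:139,143 332:145,148 333:129,130 334:107,105 335:163,156 336:181,175 337:195,189 338:201,195 339:210,203 340:211,203 341:211,203 369:255,254 370:254,253 371:250,248 372:222,218 373:108,104 374:93,98
H1 205 318:175,175 319:183,188 320:186,190 321:176,181 322:121,129 323:104,119 324:101,116 325:97,110 326:96,110 327:101,116 328:102,115 329:113,115 330:145,147 331:215,220 332:209,216 333:174,178 334:144,141 335:225,221 336:248,245 337:254,253 338:254,254 339:255,254 340:255,254 341:255,254 369:255,254 370:254,253 371:247,244 372:171,167 373:93,91 374:100,109
settled (np.float64(0.389001388726545), np.float64(0.14001046504266834)) [ 5.49 -0.15  0.1 ]
H2 209 318:130,131 319:131,131 320:132,132 321:116,117 322:94,102 323:96,110 324:96,109 325:95,108 326:98,113 327:97,110 328:99,110 329:111,114 330:114,116 331:142,145 332:141,144 333:128,130 334:108,107 335:161,156 336:181,175 337:197,192 338:203,197 339:209,202 340:209,203 341:214,206 369:255,254 370:254,253 371:250,248 372:222,218 373:109,106 374:94,99
22.075
((0.5328997373580933, -0.2732542157173157), (0.15397301316261292, 0.11732854694128036), 88.12895202636719)
```

View pics/H2c.png

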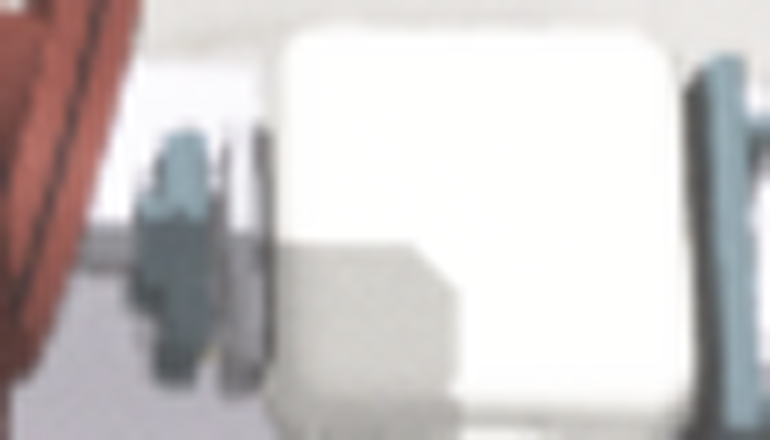

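View pics/sH2.png

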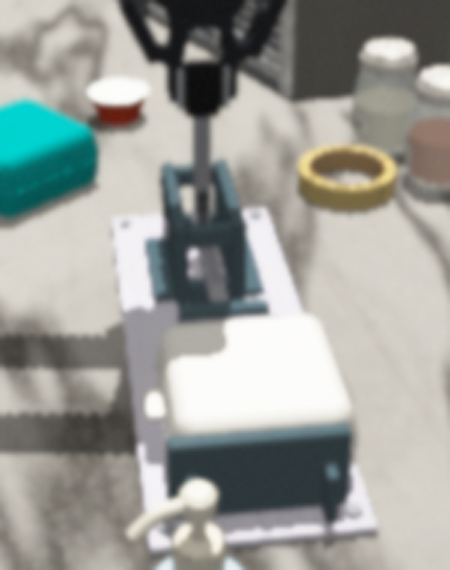

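The rings have just disappeared into the jaw block at about (329,205). The box lies square on the fence (edge at px 372.5) and nothing shifted between the two looks 1 s apart. Handing in.

Run:
```python
from plant import *
print(job_done(), observe()["time_s"], observe()["opening"])
```

```text
the job is handed in; nothing more can be done
the job is handed in; nothing more can be done
```

I pumped the lever through four strokes (two full, two partial). On a fifth, stepped stroke I stopped at about 0.39 rad and handed the job in with the gripper still holding the lever. The clock read about 22 s just before hand-in, and the job gives no verdict.

**Last checks:**
- **Pad:** The yellow rings had just gone into the jaw block. Jaw-block motion in the picture plus lever travel put the pad at roughly 6 mm pressed in; this is an estimate, good to about 1 mm.
- **Box:** It sat square against the fence and did not move between two pictures 1 s apart.
- **Grip:** Finger opening was 29.5 mm on the 30 mm grip, and the push on the lever was steady at about 5.5–6 N.
- **Bystanders:** The tape and red cup looked unmoved in the side pictures.

**What I could not check or had to correct:**
- **Contact forces:** I could not read the pad-to-box and fence-to-box forces directly. I inferred them from the pad spring (about 7 N at 6 mm).
- **Clamp origin:** The plate's corners put it about 6 mm off from where the grip, housing and fence did. I used the grip, housing and fence; the fence face then measured -171 mm against the nominal -170.
- **Box squareness:** The last outline fit on the box top was spoiled by arm pixels, so I judged squareness by eye from the edges.

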